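Jar back in its row, then hold the belt tensioner open

TASK

A jar has been left on the belt-drive test rig, in the way of the spring-loaded tensioner arm. First put it back in the row on the low shelf: stand it upright, centred on the round rubber pad that marks the one empty place, setting it down rather than dropping it, without disturbing the other three jars, and let go. Then, with the fingers at its roller, swing the tensioner arm against its spring all the way to its forward stop and finish holding it there, ready for a belt: do not let go at the end.

Things in the scene. Friction and masses are not known exactly. Their poses are not given: they have to be found in the camera images.
- jar: the jar to be moved: a closed upright small-parts jar of pale plastic with a bare metal cap, 44 mm diameter, 70 mm high in all (straight from 5 to 37 mm up, then narrowing to a 36 mm neck at 46 to 54 mm; cap 40 mm diameter above), 80 to 170 g, standing on the rig's base plate in the path of the tensioner arm. Origin: centre of its underside, z up.
- pad: the round rubber pad on the shelf that marks the empty place of the row: 60 mm diameter, 3 mm thick, fixed. Origin: centre of its underside, on the shelf top; the jar's underside belongs 3 mm above it.
- row_jar0: one of three jars standing in the row on the shelf, same make as the jar to be moved (44 mm diameter, 70 mm high). Leave it where it stands. Origin: centre of its underside.
- row_jar1: one of three jars standing in the row on the shelf, same make as the jar to be moved (44 mm diameter, 70 mm high). Leave it where it stands. Origin: centre of its underside.
- row_jar2: one of three jars standing in the row on the shelf, same make as the jar to be moved (44 mm diameter, 70 mm high). Leave it where it stands. Origin: centre of its underside.
- shelf: low plywood shelf on two end legs, fixed: 100 mm deep (its x), 300 mm long (its y), top 80 mm above the bench. Origin on the bench under its centre. The row runs along y in mid-depth: four places 70 mm apart, at about -105, -35, 35 and 105 mm, three with jars, one (it varies) with the pad.
- rig: belt-drive test rig, fixed: dark steel plate 10 mm thick, x -120 to 150 mm, y -100 to 100; front is -x. Origin on the bench. On it, (x, y) in mm: tensioner pivot body (-60, 60), 32 wide, 47 high; stop posts (-74, 30) and (-16, 43), 10 wide, 45 high; motor (115, 60), 42 square, 62 high; driven pulley (115, -50), 60 wide, 56 high. The jar stands within x -75..-45, y -75..-35.
- pivot (a point): point on the tensioner arm's upright hinge axis, 45 mm above the bench (fixed).
- roller_top (a point): centre of the top of the roller at the tensioner arm's free end, 80 mm above the bench, 110 mm from the hinge axis; moves with the arm. The roller is an upright grey cylinder, 24 mm diameter, 38 to 80 mm above the bench, fixed to the arm, not spinning; under it a 28 mm disc and the flat steel arm, 18 mm wide, 30 to 38 mm above the bench.
- idler_arm (a joint): angle (rad) of the tensioner arm about the upright axis through pivot: 0 at rest, roller near the pulleys; 0.90 at its forward stop, the arm then along the rig's -y axis. Grows clockwise seen from above, the roller coming to the rig's front. The spring takes 2.3 N at the roller at rest, 6.4 N at the stop, and swings the arm back when let go.
Not all that is in view belongs to the job. Leave any purple look-alike of the jar alone. What is shaped like the row_jar1 but turquoise is not meant.

How it is judged:
By the outcome, as a careful person would: the job done as asked, in the order asked, and still so for the second after the job is handed in, while the arm keeps its last pose, push and grip.
It also fails if it takes over 58 s, if anything falls off the work surface, if the arm or the gripper's body presses on something with over 40 N, if the wrist force passes 120 N, or if a joint passes its speed limit or range.

ROBOT

A 6-joint arm with a two-finger parallel gripper is mounted at the origin on the work surface. World frame = base frame: x ahead of the robot, y to its left, z up, the work surface at z = 0. Lengths are in m, angles in degrees, forces in N, time in s.
With the tool pointing down it reaches from about 0.3 to 0.75 m from the base axis. Payload 8.5 kg.
Tool frame: the origin (TCP) lies between the finger pads; the fingertips stand env.finger_overhang ahead of it and the grasp point (between the pads) lies 2 mm behind it (env.finger_overhang is the distance from the TCP to the fingertips, in m); z points along the fingers, y is the line along which they close (so a half turn about z gives the same grasp; the last joint's range is limited). The gripper opens to 85 mm and grips with 20 to 120 N. Pads are 22 mm wide; open, the fingers measure 114 mm over their backs; the gripper's body (76 mm by 85 mm) begins 54 mm behind the grasp point. The pads swing forward as they close: fully open they stand 13 mm farther back than shut.
Start: joints at [-79.601, 21.807, 74.336, -0, 83.858, -12.336], TCP at [0.213, -0.507, 0.248] pointing down, gripper open.
Joint ranges: [-178.18, 178.18], [-50.72, 133.34], [12.68, 142.11], [-81.47, 261.47], [9.98, 163.14], [-165.26, 165.26]. Speed limits (degrees/s): [136.94, 136.94, 180, 180, 180, 180].

INTERFACE

Orientations are given as a 3x3 rotation matrix whose columns are the frame's x, y, z axes.
In Python, from rig import env gives the robot as it stands. The module is installed in compiled form; this text tells all that it offers.
- The arm moves only by the tool jog_arm, never from a script. Its arguments are lists of equal length, an entry for each row: "hand": the finger opening in m, from 0 to 0.0854; "travel": the shift along the world's x, y, z in m, a list of three; "yaw": the turn about the world's z in rad. A call has exactly 5 rows; each row shifts and turns the commanded pose from where the row before left it; what a row does not reach is not made up. A row lasts 1/8 s, in which the tool goes at most 62.5 mm and 10.7 degrees, less where a joint would pass 70% of its speed; a pose out of reach is approached as far as the arm can. A call is refused whole if a number of a shift passes 0.0625 or a number of a turn 0.188, either way. A call with a gripper value outside its range is refused whole. The fingers move at their own pace and stop on an object; "grip_force" is the grip in N (left out, the last holds). Time passes only in rows, so rows that do not move let the fingers close, or fill a call up. It gives the time, the measured TCP pose, the force, the opening and the grip force at its end, in the units of the state.
- env.observe(): the state, without advancing time (a new reading comes with each control period).
- env.get_image(name): name is "side" or "top"; returns the picture (420x560x3 uint8, red, green, blue); there is no depth.
- env.calibration(name): a dict with "fx", "fy", "cx", "cy" (pixels), "k1" (the pictures are not rectified: a ray, as slopes to the right and down, at radius r is drawn at 1 + k1 r^2 times it, then the intrinsics apply), "position" and "rotation" of the camera in the world. Camera axes: x right, y down, z forward; pixel columns grow to the right and rows downward; lengths in m; the calibration is good to about 2 mm. A picture is of the moment at which its call begins. calibration takes no time and is no camera call.
- env.close_job(): hands the job in; it is judged then, once.
The state is a dict: "time_s": time; "q": joint angles; "qvel": joint speeds; "joint_efforts": joint torques, N m; "position": TCP position; "tool_rot": TCP orientation; "ft_force": force on the tool from outside, world axes, zero at the start; "wrist_torque": the same for the moment, N m; "grip_width": finger opening in m; "gripper_force": force on a finger pad.
Only numpy, scipy, OpenCV 4.12 (cv2) and the standard library are available. Lean on these libraries where they do the work, as an engineer would, in place of code of your own. Each camera call takes 0.05 s, during which the arm holds its last target. There are 200 camera calls.

## Working session

There is one attempt and no reset: what is moved stays moved. The work goes in short steps, Python scripts to look and compute and a tool call to move; the robot and the scene stay as the last step left them, time stands still between calls to the robot, and variables do not carry over. Pictures are saved under pics/ and viewed, at most 10 in all, crops included, and the job is handed in when it is done.

Besides the shell and the picture viewer there is one more tool, called after "Emit:" by a JSON object that holds its "fn" and its "kwargs", one argument or row to a line. jog_arm: Moves the arm, as the interface text tells. Its arguments: {"type":"object","properties":{"hand":{"type":"array"},"travel":{"type":"array"},"yaw":{"type":"array"},"grip_force":{"type":"number"}},"required":["hand","travel","yaw"]}

```bash
mkdir -p pics; cat > h.py <<'E'
import numpy as np, cv2
from rig import env
def ray(name,u,v):
    c=env.calibration(name); 
    K=np.array([[c["fx"],0,c["cx"]],[0,c["fy"],c["cy"]],[0,0,1.]])
    p=cv2.undistortPoints(np.array([[[u,v]]],float),K,np.array([c["k1"],0,0,0.]))[0,0]
    # model: drawn=(1+k1 r^2)*slope, same as OpenCV
    return np.array(c["position"]),np.array(c["rotation"])@np.array([p[0],p[1],1])
def onz(name,u,v,z):
    o,d=ray(name,u,v); return o+d*(z-o[2])/d[2]
def tri(u1,v1,u2,v2):
    o1,d1=ray("top",u1,v1);o2,d2=ray("side",u2,v2)
    s=np.linalg.lstsq(np.c_[d1,-d2],o2-o1,rcond=None)[0]
    a,b=o1+s[0]*d1,o2+s[1]*d2
    return (a+b)/2,np.linalg.norm(a-b)
def proj(name,P):
    c=env.calibration(name);R=np.array(c["rotation"]);p=R.T@(np.array(P)-c["position"]);x,y=p[:2]/p[2]
    f=1+c["k1"]*(x*x+y*y);return np.array([c["fx"]*x*f+c["cx"],c["fy"]*y*f+c["cy"]])
def snap(name,f):
    im=env.get_image(name);cv2.imwrite("pics/"+f,im[...,::-1]);return im
E
python3 - <<'E'
from h import *
for n in("top","side"):
    snap(n,n+"0.png");print({k:np.round(v,3).tolist() for k,v in env.calibration(n).items()})
print(env.finger_overhang,env.observe())
E
```

```text
{'fx': 476.453, 'fy': 476.453, 'cx': 282.765, 'cy': 205.96, 'k1': -0.114, 'position': [0.329, 0.049, 1.157], 'rotation': [[-0.02, -0.991, 0.134], [-1.0, 0.02, -0.001], [-0.002, -0.134, -0.991]]}
{'fx': 521.338, 'fy': 521.338, 'cx': 283.181, 'cy': 206.89, 'k1': -0.187, 'position': [0.279, -0.909, 1.104], 'rotation': [[0.978, -0.138, 0.155], [-0.207, -0.713, 0.67], [0.018, -0.687, -0.726]]}
0.017 {'time_s': 0.1, 'q': array([-7.96013657e+01,  2.18385071e+01,  7.43803110e+01,  1.72434895e-04,
        8.38599995e+01, -1.23360783e+01]), 'qvel': array([ 0.00772021, -0.08357721, -0.12868153,  0.1161845 ,  0.04828782,
        0.07787416]), 'joint_efforts': array([ 4.80629067e-03, -4.49220443e+01, -2.31656921e+01, -1.33265248e-04,
        3.67221655e-03,  3.18152118e-07]), 'position': array([ 0.21250501, -0.50701516,  0.24776119]), 'tool_rot': array([[ 9.22304281e-01,  3.86464426e-01, -2.45351598e-04],
       [ 3.86464390e-01, -9.22303336e-01,  1.35357341e-03],
       [ 2.96819373e-04, -1.34322621e-03, -9.99999054e-01]]), 'ft_force': array([ 0.87621819, -0.15761452, -0.44423052]), 'wrist_torque': array([-0.00717169, -0.0135932 ,  0.01362457]), 'gripper_force': 0.0, 'grip_width': 0.08581765325174329}
```

View pics/top0.png

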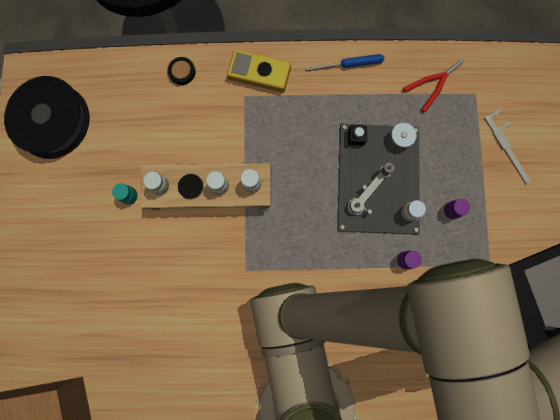

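View pics/side0.png

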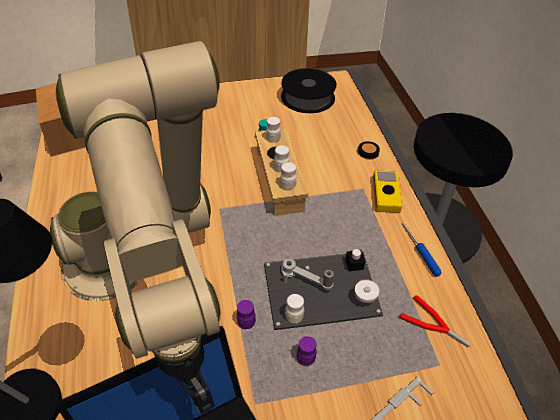

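The jar candidates in the top picture are:
- the pale jar on the plate at (415,210)
- the white pulley at (403,134)
- the row jars at (155,183), (216,183) and (250,181)
- purple jars at (457,208) and (409,260)
- a turquoise jar at (124,194)

I choose (415,210), which is (295,306) in side. The pad is at (190,186), the tensioner pivot at (356,205) and the roller at (388,169).

```bash
python3 - <<'E'
from h import *
t=cv2.imread("pics/top0.png");s=cv2.imread("pics/side0.png")
def cr(im,x,y,w,h,k): return cv2.resize(im[y:y+h,x:x+w],None,fx=k,fy=k,interpolation=cv2.INTER_CUBIC)
a=cr(t,335,118,100,75*0+120,4)   # 400x480... 
a=cr(t,335,120,100,75+25,4)
b=cr(s,260,240,133,100,3); b=cv2.resize(cr(s,260,240,125,100,1),(400,320),interpolation=cv2.INTER_CUBIC)
c=cv2.resize(t[160:215,110:280],(400,129),interpolation=cv2.INTER_CUBIC)
d=cv2.resize(s[110:220,240:320],(290,400),interpolation=cv2.INTER_CUBIC)
M=np.zeros((600,800,3),np.uint8);M[:400,:400]=a;M[:320,400:]=cv2.resize(b,(400,320));M[405:534,:400]=c
M[325:600,400:600]=cv2.resize(s[110:220,240:320],(200,275),interpolation=cv2.INTER_CUBIC)
cv2.imwrite("pics/m.png",M)
E
```

```text
(no output)
```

View pics/m.png

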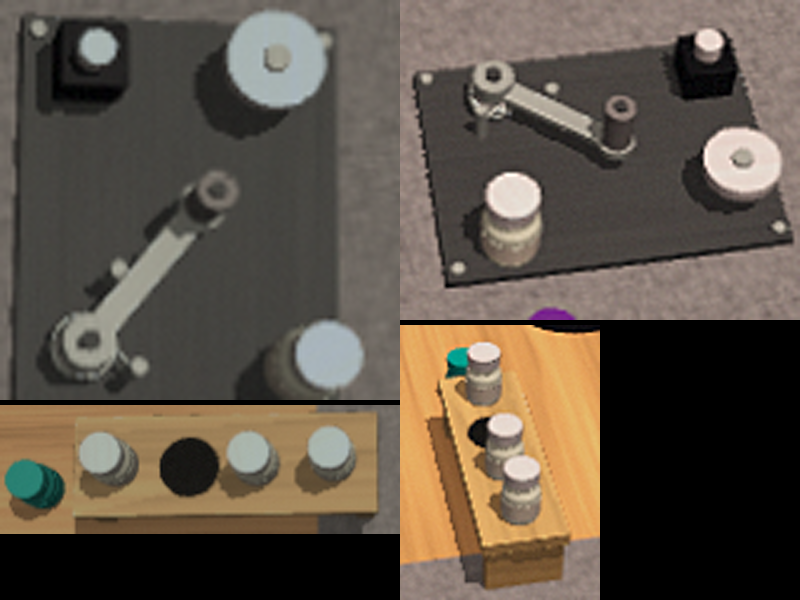

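The close crop confirms that the jar is the pale one with a metal cap on the plate's front corner, cap at top (417,209) and side (295,302). The pad is the black disc in second place from the left in the row.

```bash
python3 - <<'E'
from h import *
t=cv2.imread("pics/top0.png");s=cv2.imread("pics/side0.png")
def blob(m,u,v):
    n,l,st,c=cv2.connectedComponentsWithStats(m.astype(np.uint8));
    d=[(np.hypot(*(c[i]-(u,v))),i) for i in range(1,n) if st[i,4]>15];i=min(d)[1]
    return c[i],st[i]
mt=(t.min(2)>150)&(t[...,0].astype(int)>t[...,2]+5)
ms=(s.min(2)>170)
for nm,a,b in[("jar",(417,209),(295,302)),("j0",(154,182),(273,122)),("j1",(216,182),(281,151)),("j2",(250,181),(288,169)),("pulley",(403,134),(366,291))]:
    c,st=blob(mt,*a);c2,st2=blob(ms,*b);P,g=tri(*c,*c2)
    print(nm,c.round(1),st,c2.round(1),st2,P.round(4),round(g,4))
mp=(t.max(2)<40);c,st=blob(mp,190,186);print("pad",c,st,onz("top",*c,.083).round(4))
o=onz("top",*c,.083);print("side proj of pad",proj("side",o))
# side pad left edge row check
print(s[148:158,262:276].max(2))
# roller top, pivot
tt=lambda x,y:(335+x/4,120+y/4); ss=lambda x,y:(260+(x-400)/3.2,240+y/3.2)
print("roller",tri(*tt(217,189),*ss(621,107)));print("pivottop",tri(*tt(90,341),*ss(493,76)))
# shelf corners & plate screws
for a,b in[((38,28),(708,500)),]: pass
for p in[(38,28),(327,39)]: print("screw",onz("top",*tt(*p),.012).round(4))
for p in[(427,78),(458,268),(780,227)]: print("screw side",onz("side",*ss(*p),.012).round(4))
for p in[(75,418),(376,412),(376,512),(75,514)]: print("shelf",onz("top",110+p[0]*170/400,160+(p[1]-405)*55/129,.08).round(4))
E
```

```text
jar [416.9 208.2] [409 201  17  16 198] [295.1 300.6] [287 294  17  14 182] [ 0.4635 -0.2617  0.0774] 0.0002
j0 [251.9 178.7] [245 172  13  14 105] [273.2 120.3] [267 117  13   8  80] [0.4871 0.1016 0.3246] 0.0086
j1 [251.9 178.7] [245 172  13  14 105] [281.8 149.5] [276 146  13   8  89] [0.5096 0.1081 0.2208] 0.0042
j2 [251.9 178.7] [245 172  13  14 105] [288.3 166.5] [282 162  14  10 106] [0.5262 0.1122 0.1534] 0.0025
pulley [403.8 134.3] [392 123  24  23 389] [366.7 289.5] [355 280  24  20 343] [ 0.6476 -0.2488  0.0501] 0.0001
pad [189.84848485 185.96969697] [178 174  25  25 462] [0.525  0.2599 0.083 ]
side proj of pad [276.4159411  151.64161487]
[[219 215 210 208 222 238 239 191  59  10  16  12   9 121]
 [223 215 209 211 220 229 188  69  11  20  20  18  52 181]
 [224 218 214 213 213 188  61  14  23  25  22  17  65 187]
 [225 219 215 218 206 121  10  20  19  25  26  19  33 146]
 [228 223 219 218 204  72  16  22  28  26  26  20  31  91]
 [232 226 220 221 200  36  17  26  25  29  28  22  30  57]
 [234 224 220 225 204  65  10  19  26  24  23  24  29  59]
 [239 227 222 224 218 159  16  13  24  19  27  20  39  80]
 [245 226 224 223 222 217 156  57  10  25  23  18  54 110]
 [212 231 226 220 217 223 224 163   9   7  16  21  67 126]]
roller (array([ 0.56136896, -0.2021436 ,  0.07788082]), np.float64(0.0013054015849427176))
pivottop (array([ 0.47843759, -0.12937972,  0.04425806]), np.float64(0.0016532727259095455))
screw [ 0.6794 -0.1107  0.012 ]
screw [ 0.6699 -0.2927  0.012 ]
screw side [ 0.432  -0.0972  0.012 ]
screw side [ 0.4209 -0.2771  0.012 ]
screw side [ 0.6708 -0.2923  0.012 ]
shelf [0.5766 0.3742 0.08  ]
shelf [0.5755 0.0752 0.08  ]
shelf [0.4761 0.0769 0.08  ]
shelf [0.4802 0.372  0.08  ]
```

```bash
python3 - <<'E'
from h import *
t=cv2.imread("pics/top0.png");s=cv2.imread("pics/side0.png")
def cen(m,x,y,r):
    w=np.zeros(m.shape,bool);w[y-r:y+r+1,x-r:x+r+1]=1;w&=m
    n,l,st,c=cv2.connectedComponentsWithStats(w.astype(np.uint8));i=1+np.argmax(st[1:,4]);return c[i],st[i,4]
ti=t.astype(int);si=s.astype(int)
mt=(ti[...,0]>=ti[...,2]-2)&(ti.min(2)>110);ms=s.min(2)>170
R=[]
for nm,a,b in[("j0",(154,182),(273,121)),("j1",(216,182),(281,150)),("j2",(250,180),(288,167))]:
    c,n=cen(mt,*a,10);c2,n2=cen(ms,*b,9);P,g=tri(*c,*c2);R.append(P);print(nm,c.round(1),n,c2.round(1),n2,P.round(4),round(g,4))
R=np.array(R);d=R[0]-R[2];print("row yaw deg",np.degrees(np.arctan2(-d[0],d[1])),"pad by row",(R[0]+(R[2]-R[0])/3).round(4), (R[0]+R[1])/2)
for p in[(457,207),(409,259)]: print("purple",onz("top",*p,.07).round(3))
# pad height: left rim in side vs top-view radius
c=np.array([189.85,185.97])
for z in(.06,.07,.08,.083,.09,.1):
    o=onz("top",*c,z); a=np.linspace(0,6.283,73); 
    print(z,o.round(4),min(proj("side",o+.03*np.array([np.cos(x),np.sin(x),0]))[0] for x in a).round(2), max(proj("side",o+.03*np.array([np.cos(x),np.sin(x),0]))[1] for x in a).round(2))
print("pad side edge u ~266.9 ; column of v:",s[140:166,270].max(1))
E
```

```text
j0 [151.6 180.3] 114 [273.2 120.3] 80 [0.5285 0.3318 0.1463] 0.0014
j1 [215.6 180. ] 219 [281.8 149.5] 89 [0.5255 0.1911 0.1484] 0.0013
j2 [249.7 178. ] 230 [288.3 166.5] 106 [0.5281 0.1175 0.1486] 0.0012
row yaw deg -0.11009651105304304 pad by row [0.5284 0.2603 0.1471] [0.52701714 0.26143218 0.14735882]
purple [ 0.465 -0.36   0.07 ]
purple [ 0.348 -0.239  0.07 ]
0.06 [0.5292 0.2644 0.06  ] 267.54 162.85
0.07 [0.5274 0.2625 0.07  ] 267.06 160.86
0.08 [0.5256 0.2605 0.08  ] 266.57 158.84
0.083 [0.525  0.2599 0.083 ] 266.42 158.23
0.09 [0.5237 0.2585 0.09  ] 266.08 156.8
0.1 [0.5219 0.2566 0.1   ] 265.58 154.74
pad side edge u ~266.9 ; column of v: [118 104 169 231 227 229 239 204  59  11  23  19  28  25  26  24  10   9
 172 234 228 219 163 113 113 109]
```

Emit:
{"fn": "jog_arm", "kwargs": {
  "hand": [0.07, 0.07, 0.07, 0.07, 0.07],
  "travel": [
    [0.04, 0.04, 0],
    [0.04, 0.04, 0],
    [0.04, 0.04, 0],
    [0.04, 0.04, 0],
    [0.04, 0.04, 0]
  ],
  "yaw": [0.168, 0.168, 0.168, 0.168, 0.168]
}}

```text
time_s: 0.72
position: [0.4135, -0.3057, 0.2481]
tool_rot: [[0.323, 0.946, -0.0], [0.946, -0.323, 0.0], [0.0, -0.0, -1.0]]
ft_force: [-0.5, -1.2, 0.2]
grip_width: 0.0699
gripper_force: 0.0
```

Emit:
{"fn": "jog_arm", "kwargs": {
  "hand": [0.07, 0.07, 0.07, 0.07, 0.07],
  "travel": [
    [0.025, 0.022, -0.02],
    [0.025, 0.022, -0.02],
    [0, 0, -0.03],
    [0, 0, -0.03],
    [0, 0, -0.008]
  ],
  "yaw": [0.165, 0.164, 0, 0, 0]
}}

```text
time_s: 1.35
position: [0.462, -0.2627, 0.1387]
tool_rot: [[0.005, 1.0, -0.003], [1.0, -0.005, 0.002], [0.002, -0.003, -1.0]]
ft_force: [-0.0, -0.4, 0.9]
grip_width: 0.0699
gripper_force: 0.0
```

```bash
python3 - <<'E'
from h import *
a=snap("top","t1.png");b=snap("side","s1.png")
o=env.observe();print(o["position"],o["tool_rot"][:,1])
M=np.hstack([cv2.resize(a[140:270,340:470],(400,400)),cv2.resize(b[200:330,230:360],(400,400))])[...,::-1]
cv2.imwrite("pics/m1.png",M)
E
```

```text
[ 0.46242302 -0.26325407  0.14005427] [ 9.99986288e-01 -5.16118488e-03 -8.86317422e-04]
```

View pics/m1.png

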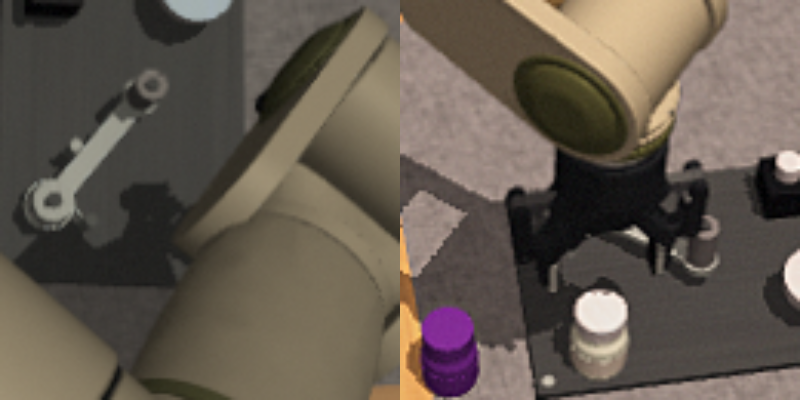

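The side view shows the open fingers straddling the jar, cap near crop (600,312), with the roller and the purple jar well clear.

Emit:
{"fn": "jog_arm", "kwargs": {
  "hand": [0.07, 0.07, 0.07, 0.07, 0.07],
  "travel": [
    [0.001, 0.0015, -0.03],
    [0, 0, -0.03],
    [0, 0, -0.025],
    [0, 0, -0.015],
    [0, 0, 0]
  ],
  "yaw": [0.005, 0, 0, 0, 0]
}}

```text
time_s: 2.08
position: [0.4636, -0.2619, 0.0404]
tool_rot: [[0.0, 1.0, -0.0], [1.0, -0.0, 0.0], [0.0, -0.0, -1.0]]
ft_force: [-0.3, -0.5, -0.4]
grip_width: 0.0702
gripper_force: 0.0
```

Emit:
{"fn": "jog_arm", "kwargs": {
  "hand": [0.03, 0.03, 0.03, 0.03, 0.03],
  "travel": [
    [0, 0, 0],
    [0, 0, 0],
    [0, 0, 0],
    [0, 0, 0],
    [0, 0, 0]
  ],
  "yaw": [0, 0, 0, 0, 0],
  "grip_force": 30
}}

```text
time_s: 2.7
position: [0.4639, -0.2621, 0.0416]
tool_rot: [[-0.0, 1.0, 0.001], [1.0, 0.0, -0.002], [-0.002, 0.001, -1.0]]
ft_force: [-1.7, 0.5, 6.7]
grip_width: 0.0429
gripper_force: 30.2
```

Emit:
{"fn": "jog_arm", "kwargs": {
  "hand": [0.03, 0.03, 0.03, 0.03, 0.03],
  "travel": [
    [0, 0, 0],
    [0, 0, 0],
    [0, 0, 0.01],
    [0, 0, 0.02],
    [0, 0, 0]
  ],
  "yaw": [0, 0, 0, 0, 0]
}}

```text
time_s: 3.32
position: [0.4642, -0.2622, 0.0719]
tool_rot: [[-0.0, 1.0, 0.003], [1.0, 0.0, -0.002], [-0.002, 0.003, -1.0]]
ft_force: [-0.8, 0.1, -1.6]
grip_width: 0.0427
gripper_force: 31.0
```

Emit:
{"fn": "jog_arm", "kwargs": {
  "hand": [0.03, 0.03, 0.03, 0.03, 0.03],
  "travel": [
    [0, 0, 0.04],
    [0, 0, 0.04],
    [0, 0.02, 0.04],
    [0, 0.04, 0.03],
    [0.01, 0.045, 0]
  ],
  "yaw": [0, 0, 0, 0, 0]
}}

```text
time_s: 3.95
position: [0.4739, -0.1563, 0.2221]
tool_rot: [[0.001, 1.0, 0.003], [1.0, -0.001, -0.002], [-0.002, 0.003, -1.0]]
ft_force: [0.8, 0.7, -2.2]
grip_width: 0.0432
gripper_force: 31.4
```

Emit:
{"fn": "jog_arm", "kwargs": {
  "hand": [0.03, 0.03, 0.03, 0.03, 0.03],
  "travel": [
    [0.01, 0.045, 0],
    [0.01, 0.045, 0],
    [0.01, 0.045, 0],
    [0.01, 0.045, 0],
    [0.01, 0.045, 0]
  ],
  "yaw": [0, 0, 0, 0, 0]
}}

```text
time_s: 4.58
position: [0.5235, 0.0698, 0.2198]
tool_rot: [[0.0, 1.0, -0.001], [1.0, -0.0, 0.0], [0.0, -0.001, -1.0]]
ft_force: [0.3, -0.3, -1.5]
grip_width: 0.0432
gripper_force: 31.4
```

Emit:
{"fn": "jog_arm", "kwargs": {
  "hand": [0.03, 0.03, 0.03, 0.03, 0.03],
  "travel": [
    [0.002, 0.045, 0],
    [0, 0.045, 0],
    [0, 0.045, 0],
    [0, 0.04, 0],
    [0, 0.017, 0]
  ],
  "yaw": [0, 0, 0, 0, 0]
}}

```text
time_s: 5.2
position: [0.525, 0.262, 0.2195]
tool_rot: [[-0.002, 1.0, -0.001], [1.0, 0.002, -0.0], [-0.0, -0.001, -1.0]]
ft_force: [0.3, -0.6, -1.6]
grip_width: 0.0428
gripper_force: 31.4
```

```bash
python3 - <<'E'
from h import *
a=snap("top","t2.png");b=snap("side","s2.png")
o=env.observe();print(o["position"],o["tool_rot"],o["ft_force"],o["grip_width"])
M=np.hstack([cv2.resize(a[120:250,110:240],(400,400)),cv2.resize(b[70:200,215:345],(400,400))])[...,::-1]
cv2.imwrite("pics/m2.png",M)
E
```

```text
[0.52526899 0.26112112 0.21970603] [[-1.74608660e-03  9.99998136e-01 -8.23777756e-04]
 [ 9.99998450e-01  1.74589998e-03 -2.27206218e-04]
 [-2.25767561e-04 -8.24173201e-04 -9.99999635e-01]] [-0.24248894 -0.87091391 -1.91776185] 0.04286898435388903
```

View pics/m2.png

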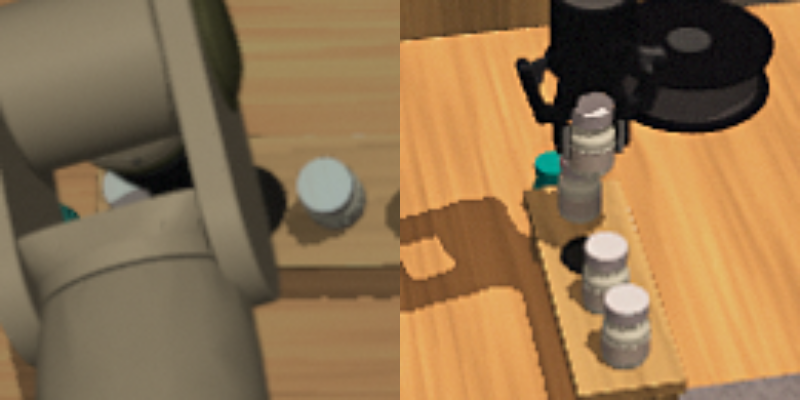

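The side view shows the jar held upright above the row, cap near crop (594,103), with the pad clear below and left of row_jar1.

Emit:
{"fn": "jog_arm", "kwargs": {
  "hand": [0.03, 0.03, 0.03, 0.03, 0.03],
  "travel": [
    [0.0005, -0.001, -0.03],
    [0, 0, -0.03],
    [0, 0, -0.025],
    [0, 0, -0.012],
    [0, 0, 0]
  ],
  "yaw": [0, 0, 0, 0, 0]
}}

```text
time_s: 5.92
position: [0.5262, 0.2584, 0.1231]
tool_rot: [[0.001, 1.0, -0.001], [1.0, -0.001, -0.0], [-0.0, -0.001, -1.0]]
ft_force: [-0.4, -0.2, -0.3]
grip_width: 0.0429
gripper_force: 31.4
```

Emit:
{"fn": "jog_arm", "kwargs": {
  "hand": [0.03, 0.03, 0.03, 0.03, 0.03],
  "travel": [
    [0, 0, -0.002],
    [0, 0, -0.002],
    [0, 0, -0.002],
    [0, 0, 0],
    [0, 0, 0]
  ],
  "yaw": [0, 0, 0, 0, 0]
}}

```text
time_s: 6.55
position: [0.5261, 0.2593, 0.1174]
tool_rot: [[-0.0, 1.0, 0.0], [1.0, 0.0, 0.0], [0.0, 0.0, -1.0]]
ft_force: [0.4, 0.0, -1.0]
grip_width: 0.043
gripper_force: 31.4
```

Emit:
{"fn": "jog_arm", "kwargs": {
  "hand": [0.03, 0.03, 0.03, 0.03, 0.03],
  "travel": [
    [0, 0.001, -0.001],
    [0, 0, -0.001],
    [0, 0, -0.001],
    [0, 0, 0],
    [0, 0, 0]
  ],
  "yaw": [0, 0, 0, 0, 0]
}}

```text
time_s: 7.18
position: [0.526, 0.2603, 0.1147]
tool_rot: [[-0.0, 1.0, 0.0], [1.0, 0.0, 0.0], [0.0, 0.0, -1.0]]
ft_force: [-2.0, -0.2, 5.0]
grip_width: 0.0428
gripper_force: 31.9
```

Contact came at TCP z 0.1147, as expected for the pad's height. I'll release gently and rise.

Emit:
{"fn": "jog_arm", "kwargs": {
  "hand": [0.046, 0.05, 0.06, 0.07, 0.07],
  "travel": [
    [0, 0, 0],
    [0, 0, 0],
    [0, 0, 0],
    [0, 0, 0],
    [0, 0, 0]
  ],
  "yaw": [0, 0, 0, 0, 0]
}}

```text
time_s: 7.8
position: [0.5261, 0.2602, 0.1143]
tool_rot: [[-0.0, 1.0, 0.0], [1.0, 0.0, -0.0], [-0.0, 0.0, -1.0]]
ft_force: [-0.8, -0.1, 0.6]
grip_width: 0.07
gripper_force: 0.0
```

Emit:
{"fn": "jog_arm", "kwargs": {
  "hand": [0.07, 0.07, 0.07, 0.07, 0.07],
  "travel": [
    [0, 0, 0.01],
    [0, 0, 0.025],
    [0, 0, 0.035],
    [0, 0, 0.035],
    [0, 0, 0.03]
  ],
  "yaw": [0, 0, 0, 0, 0]
}}

```text
time_s: 8.43
position: [0.526, 0.2603, 0.2516]
tool_rot: [[-0.0, 1.0, 0.002], [1.0, 0.0, 0.0], [0.0, 0.002, -1.0]]
ft_force: [0.6, 0.1, -0.5]
grip_width: 0.07
gripper_force: 0.0
```

Emit:
{"fn": "jog_arm", "kwargs": {
  "hand": [0.06, 0.06, 0.06, 0.06, 0.06],
  "travel": [
    [0, -0.05, 0],
    [0, -0.05, 0],
    [0, -0.05, 0],
    [0, -0.05, 0],
    [0, -0.05, 0]
  ],
  "yaw": [0.17, 0.17, 0.17, 0.17, 0.17]
}}

```text
time_s: 9.05
position: [0.5258, 0.0087, 0.2502]
tool_rot: [[-0.755, 0.656, 0.001], [0.656, 0.755, -0.0], [-0.001, 0.001, -1.0]]
ft_force: [0.3, 1.0, 0.1]
grip_width: 0.06
gripper_force: 0.0
```

Emit:
{"fn": "jog_arm", "kwargs": {
  "hand": [0.06, 0.06, 0.06, 0.06, 0.06],
  "travel": [
    [0.007, -0.05, 0],
    [0.007, -0.05, 0],
    [0.007, -0.05, 0],
    [0.007, -0.03, 0],
    [0.007, -0.032, 0]
  ],
  "yaw": [0, 0, 0, 0, 0]
}}

```text
time_s: 9.68
position: [0.5611, -0.203, 0.2501]
tool_rot: [[-0.751, 0.66, 0.001], [0.66, 0.751, -0.0], [-0.001, 0.0, -1.0]]
ft_force: [0.0, 0.7, -0.8]
grip_width: 0.06
gripper_force: 0.0
```

```bash
python3 - <<'E'
from h import *
a=snap("top","t3.png");b=snap("side","s3.png")
o=env.observe();print(o["position"],o["tool_rot"][:,1],o["grip_width"])
si=b.astype(int);ms=b.min(2)>170
for P in([.5255,.26,.153],):print("cap side expected",proj("side",P),"top",proj("top",P))
n,l,st,c=cv2.connectedComponentsWithStats(ms[100:180,255:305].astype(np.uint8));print([(np.round(c[i]+(255,100),1),st[i,4]) for i in range(1,n) if st[i,4]>20])
M=np.hstack([cv2.resize(a[130:230,110:280],(440,260)),cv2.resize(b[100:200,235:335],(260,260))])
M2=np.hstack([cv2.resize(a[110:240,330:460],(350,340)),cv2.resize(b[220:350,255:385],(350,340))])
cv2.imwrite("pics/m3.png",np.vstack([M,M2])[...,::-1])
E
```

```text
[ 0.56119474 -0.20451606  0.24944625] [ 6.62199909e-01  7.49327118e-01 -3.89063547e-04] 0.059929700271721516
cap side expected [276.78664217 133.30650914] top [183.51730308 180.04510735]
[(array([287.4, 168.1]), np.int32(67))]
```

View pics/m3.png

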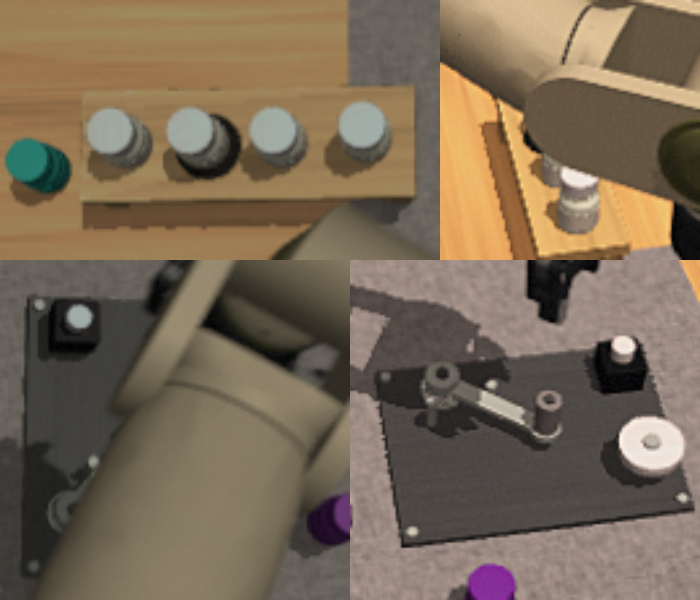

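The top view shows the jar standing on the pad in second place, cap at about (184,181) against (183.5,180) expected, with the other jars unmoved. The gripper is above the roller.

Emit:
{"fn": "jog_arm", "kwargs": {
  "hand": [0.06, 0.06, 0.06, 0.06, 0.06],
  "travel": [
    [0, 0.002, -0.05],
    [0, 0, -0.05],
    [0, 0, -0.02],
    [0, 0, 0],
    [0, 0, 0]
  ],
  "yaw": [0, 0, 0, 0, 0]
}}

```text
time_s: 10.4
position: [0.5616, -0.1997, 0.1309]
tool_rot: [[-0.752, 0.66, 0.002], [0.66, 0.752, -0.001], [-0.002, 0.001, -1.0]]
ft_force: [0.1, -0.3, -0.5]
grip_width: 0.0602
gripper_force: 0.0
```

```bash
python3 - <<'E'
from h import *
a=cv2.imread("pics/t3.png").astype(int);t=cv2.imread("pics/top0.png").astype(int)
for im,pts in((t,[(216,182),(250,180)]),(a,[(154,182),(184,181),(216,182),(250,180)])):
  m=(im[...,0]>=im[...,2]-2)&(im.min(2)>110)
  for x,y in pts:
    w=m[y-10:y+11,x-10:x+11];v,u=np.nonzero(w);c=(u.mean()+x-10,v.mean()+y-10);print(np.round(c,1),len(u),onz("top",*c,.153 if x==184 else .15).round(4))
b=snap("side","s4.png");print(env.observe()["position"])
cv2.imwrite("pics/m4.png",cv2.resize(b[210:340,255:385],(500,500),interpolation=cv2.INTER_CUBIC)[...,::-1])
E
```

```text
[215.6 180. ] 219 [0.5245 0.1909 0.15  ]
[249.7 178. ] 230 [0.5273 0.1174 0.15  ]
[153.3 180.1] 147 [0.5274 0.327  0.15  ]
[183.7 180.1] 195 [0.5254 0.2597 0.153 ]
[215.6 180. ] 219 [0.5246 0.1909 0.15  ]
[249.7 178. ] 228 [0.5273 0.1173 0.15  ]
[ 0.56162527 -0.19978964  0.13098752]
```

View pics/m4.png

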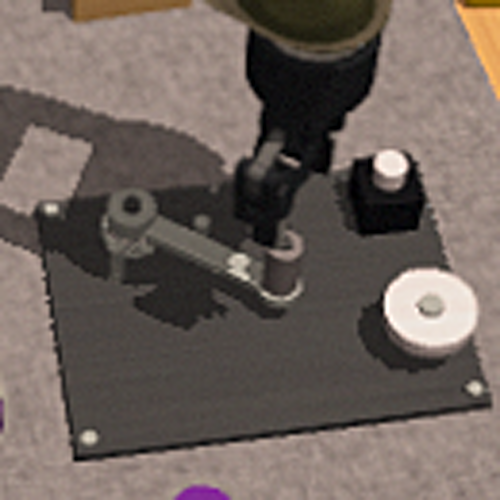

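The jar is within 1 mm of the pad centre. The near fingertip shows just above the roller at crop (265,235), consistent with straddling it.

Emit:
{"fn": "jog_arm", "kwargs": {
  "hand": [0.06, 0.06, 0.06, 0.06, 0.06],
  "travel": [
    [0, -0.002, -0.025],
    [0, 0, -0.025],
    [0, 0, -0.018],
    [0, 0, 0],
    [0, 0, 0]
  ],
  "yaw": [0, 0, 0, 0, 0]
}}

```text
time_s: 11.08
position: [0.5617, -0.2021, 0.0628]
tool_rot: [[-0.751, 0.66, 0.002], [0.66, 0.751, -0.001], [-0.002, 0.0, -1.0]]
ft_force: [0.7, -0.5, 0.2]
grip_width: 0.0601
gripper_force: 0.0
```

Emit:
{"fn": "jog_arm", "kwargs": {
  "hand": [0.01, 0.01, 0.01, 0.01, 0.01],
  "travel": [
    [0, 0, 0],
    [0, 0, 0],
    [0, 0, 0],
    [0, 0, 0],
    [0, 0, 0]
  ],
  "yaw": [0, 0, 0, 0, 0],
  "grip_force": 30
}}

```text
time_s: 11.7
position: [0.561, -0.2023, 0.0621]
tool_rot: [[-0.751, 0.66, 0.0], [0.66, 0.751, -0.001], [-0.001, -0.001, -1.0]]
ft_force: [-3.0, -3.0, 6.6]
grip_width: 0.0233
gripper_force: 29.2
```

```bash
python3 - <<'E'
from h import *
b=snap("side","s5.png");o=env.observe();p=o["position"];print(p,o["ft_force"],o["grip_width"],o["gripper_force"],o["tool_rot"][:,1])
pv=np.array([.4784,-.1294]);d=p[:2]-pv;r=np.hypot(*d);a0=np.arctan2(d[1],d[0]);print(r,np.degrees(a0))
a1=np.radians(-93)
for r in (.110,):
  A=np.linspace(a0,a1,11);Q=pv+r*np.c_[np.cos(A),np.sin(A)];print(np.vstack([np.diff(Q,axis=0)]).round(4),A[1]-A[0],Q[-1])
E
```

```text
[ 0.56098317 -0.20229016  0.06210336] [-3.94441552 -2.4009586   7.23158373] 0.023245644814661594 29.19778883457184 [ 6.60032627e-01  7.51236637e-01 -6.67954087e-04]
0.11014969876454456 -41.43250133654113
[[-0.0069 -0.0071]
 [-0.0075 -0.0065]
 [-0.008  -0.0058]
 [-0.0085 -0.005 ]
 [-0.0089 -0.0042]
 [-0.0093 -0.0034]
 [-0.0096 -0.0026]
 [-0.0097 -0.0017]
 [-0.0099 -0.0008]
 [-0.0099  0.0001]] -0.09000226386951327 [ 0.47264304 -0.23924925]
```

Gripped (24 mm roller). I'll sweep along the arc, turning with it.

Emit:
{"fn": "jog_arm", "kwargs": {
  "hand": [0.01, 0.01, 0.01, 0.01, 0.01],
  "travel": [
    [-0.007, -0.007, 0],
    [-0.0075, -0.0065, 0],
    [-0.008, -0.006, 0],
    [-0.0085, -0.005, 0],
    [-0.009, -0.004, 0]
  ],
  "yaw": [-0.09, -0.09, -0.09, -0.09, -0.09],
  "grip_force": 40
}}

```text
time_s: 12.38
position: [0.5216, -0.2307, 0.0621]
tool_rot: [[-0.387, 0.922, 0.002], [0.922, 0.387, -0.001], [-0.002, 0.002, -1.0]]
ft_force: [1.6, 0.3, 4.8]
grip_width: 0.0225
gripper_force: 39.0
```

Emit:
{"fn": "jog_arm", "kwargs": {
  "hand": [0.01, 0.01, 0.01, 0.01, 0.01],
  "travel": [
    [-0.009, -0.0035, 0],
    [-0.0095, -0.0025, 0],
    [-0.0098, -0.0018, 0],
    [-0.009, -0.0008, 0],
    [-0.006, 0, 0]
  ],
  "yaw": [-0.09, -0.09, -0.09, -0.08, -0.05]
}}

```text
time_s: 13.0
position: [0.4785, -0.2394, 0.0622]
tool_rot: [[0.002, 1.0, 0.003], [1.0, -0.002, -0.002], [-0.002, 0.003, -1.0]]
ft_force: [2.9, -0.1, 3.6]
grip_width: 0.0233
gripper_force: 39.0
```

Emit:
{"fn": "jog_arm", "kwargs": {
  "hand": [0.01, 0.01, 0.01, 0.01, 0.01],
  "travel": [
    [-0.0025, 0, 0],
    [-0.0025, 0, 0],
    [-0.001, 0, 0],
    [0, 0, 0],
    [0, 0, 0]
  ],
  "yaw": [-0.03, -0.02, 0, 0, 0]
}}

```text
time_s: 13.62
position: [0.4729, -0.2393, 0.0621]
tool_rot: [[0.05, 0.999, 0.003], [0.999, -0.05, -0.002], [-0.002, 0.003, -1.0]]
ft_force: [5.0, -0.5, 6.1]
grip_width: 0.0231
gripper_force: 39.2
```

Emit:
{"fn": "jog_arm", "kwargs": {
  "hand": [0.01, 0.01, 0.01, 0.01, 0.01],
  "travel": [
    [-0.001, 0, 0],
    [-0.001, 0, 0],
    [0, 0, 0],
    [0, 0, 0],
    [0, 0, 0]
  ],
  "yaw": [0, 0, 0, 0, 0]
}}

```text
time_s: 14.25
position: [0.4716, -0.2393, 0.0621]
tool_rot: [[0.051, 0.999, 0.004], [0.999, -0.051, -0.002], [-0.001, 0.005, -1.0]]
ft_force: [8.4, 0.2, 4.1]
grip_width: 0.0231
gripper_force: 39.3
```

Emit:
{"fn": "jog_arm", "kwargs": {
  "hand": [0.01, 0.01, 0.01, 0.01, 0.01],
  "travel": [
    [-0.001, 0, 0],
    [-0.001, 0, 0],
    [0, 0, 0],
    [0, 0, 0],
    [0, 0, 0]
  ],
  "yaw": [0, 0, 0, 0, 0]
}}

```text
time_s: 14.88
position: [0.471, -0.2393, 0.0622]
tool_rot: [[0.051, 0.999, 0.008], [0.999, -0.051, -0.002], [-0.002, 0.008, -1.0]]
ft_force: [16.7, 2.5, 0.4]
grip_width: 0.0225
gripper_force: 39.5
```

Emit:
{"fn": "jog_arm", "kwargs": {
  "hand": [0.01, 0.01, 0.01, 0.01, 0.01],
  "travel": [
    [0, 0, 0],
    [0, 0, 0],
    [0, 0, 0],
    [0, 0, 0],
    [0, 0, 0]
  ],
  "yaw": [0, 0, 0, 0, 0]
}}

```text
time_s: 15.5
position: [0.471, -0.2393, 0.0622]
tool_rot: [[0.051, 0.999, 0.008], [0.999, -0.051, -0.002], [-0.002, 0.008, -1.0]]
ft_force: [17.2, 2.4, 0.7]
grip_width: 0.0229
gripper_force: 39.5
```

```bash
python3 - <<'E'
from h import *
a=snap("top","t6.png");b=snap("side","s6.png")
cv2.imwrite("pics/m6.png",np.hstack([cv2.resize(a[120:250,110:280],(400,306)),cv2.resize(b[90:340,235:385],(300,306*1)) if 0 else cv2.resize(b[220:340,255:385],(332,306))])[...,::-1])
E
```

```text
(no output)
```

View pics/m6.png

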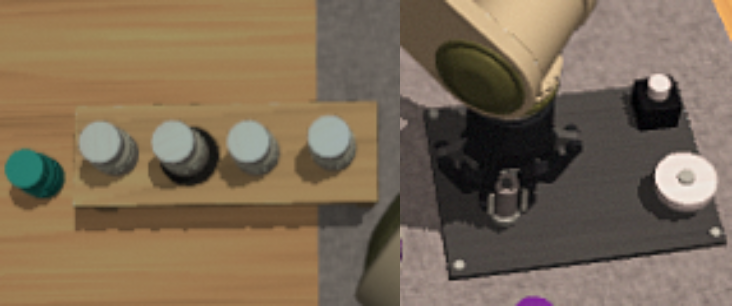

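The row is intact with the jar on the pad at crop (178,142). The fingers hold the roller at the rig's front, crop (507,195), against the stop.

```bash
python3 -c "
from rig import env
print(env.close_job())"
```

```text
the job is handed in; nothing more can be done
None
```

The jar stands on its pad (within about 1 mm of centre in the top view, other row jars unmoved), the tensioner arm is held gripped against its forward stop, and the job was handed in at about 16 s; no verdict came back.

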